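# Start the toaster for frozen bread

### The arm

A 6-joint arm with a two-finger parallel gripper is mounted at the origin on the work surface; the furniture and walls round the work are solid. World frame = base frame: x ahead of the robot, y to its left, z up, the work surface at z = 0. Lengths are in mm, angles in rad, forces in N, time in s.
With the tool pointing down it reaches from about 350 to 875 mm from the base axis. Payload 4.2 kg.
Tool frame: the origin (TCP) lies at the very end of the fingers, on their centre line; the grasp point (between the pads) lies 19 mm behind it (arm.pinch_z is the distance from the TCP to the grasp point, in mm); x points along the fingers, y is the direction in which the jaws open and shut, and the axes are right-handed (so a half turn about x gives the same grasp; the last joint's range is limited). The gripper opens to 85 mm and grips with 20 to 120 N. Pads are 22 mm wide; open, the fingers measure 114 mm over their backs; the gripper's body (76 mm by 85 mm) begins 54 mm behind the grasp point. The pads swing forward as they close: fully open they stand 13 mm farther back than shut.
Start: joints at [1.442, 0.385, 0.008, 0, -1.194, -0.259], TCP at [236.312, 578.581, 231.312] pointing down, gripper open.
Joint ranges: [-3.14, 3.14], [-1.21, 2.06], [-1.07, 1.41], [-3.16, 2.05], [-2.99, -0.16], [-3.1, 3.1]. Speed limits (rad/s): [2.79, 2.79, 3.14, 3.14, 3.14, 3.14].

### API

Orientations are given as a unit quaternion [x, y, z, w].
In Python, from bench import arm gives the robot as it stands.
- The arm moves only by the tool drive_tool, never from a script. Its argument "motion" is a list of rows, each a list of 4 numbers: the shift along the tool's x, y, z in mm, then the turn about the tool's x in degrees. In form: [[dx, dy, dz, spin], ...]. A call has 1 to 10 rows; each row shifts and turns the commanded pose from where the row before left it, along the tool's axes as they then stand; what a row does not reach is not made up. A row lasts 1/12 s, in which the tool goes at most 41.7 mm and 7.16 degrees, less where a joint would pass 70% of its speed; a pose out of reach is approached as far as the arm can. A call with a gripper value outside its range is refused whole. "grip" is the finger opening in mm, from 0 to 85.4, set as the call begins (left out, the last holds). The fingers move at their own pace and stop on an object; the grip force is fixed at half the most. Time passes only in rows, so rows that do not move let the fingers close. It gives the time, the measured TCP pose, the force and the opening at its end, in the units of the state.
- arm.read_state(): the state, without advancing time (a new reading comes with each control period).
- arm.get_image(name): name is "side" or "top" or "wrist"; returns the picture (480x640x3 uint8, red, green, blue); there is no depth.
- arm.calibration(name): a dict with "K" (3x3 intrinsics, pixels), "distortion" ([k1, k2, p1, p2, k3] as OpenCV has them; the pictures are not rectified), "eye" and "attitude" of the camera in the world; the wrist camera has in their place "T_tool_cam" (4x4, takes a point from camera to tool coordinates, whose origin is the TCP and whose axes are the tool frame's). Camera axes: x right, y up, looking along -z (the intrinsics and any distortion apply to the point x, -y, -z); pixel columns grow to the right and rows downward; lengths in mm; the calibration is good to about 2 mm. A picture is of the moment at which its call begins: read the wrist's pose just before it. calibration takes no time and is no camera call.
- arm.job_done(): hands the job in, once; it reports no verdict.
The state is a dict: "clock": time; "joints": joint angles; "joint_vel": joint speeds; "joint_efforts": joint torques, N m; "position": TCP position; "ee_rot": TCP orientation; "contact_force": force on the tool from outside, world axes, zero at the start; "wrist_torque": the same for the moment, N m; "gripper_width": finger opening in mm.
Only numpy, scipy, OpenCV 4.12 (cv2) and the standard library are available. Lean on these libraries where they do the work, as an engineer would, in place of code of your own. Each camera call takes 0.05 s, during which the arm holds its last target. There are 200 camera calls.

### The job

Two frozen slices of bread stand ready in the toaster. First push the browning slide all the way to its dark (right-hand) end, then push the lever on the toaster's right-hand end down until it catches and the bread has sunk into the slot, and then tap the key with the snowflake, which only takes once the lever is down. Use a light fingertip on each, do not press the other two keys, and lift or knock nothing.

Things in the scene. Friction and masses are not known exactly. Their poses are not given: they have to be found in the camera images.
- toaster: long-slot toaster fixed to the worktop, mm: 165 deep (x), 360 wide (y), 190 high; steel, with a black cheek over the outer 45 of each end. Origin: centre of its underside, on the worktop. -x is its front, +y its left end seen from the front. A black panel (centre x -50, z 170) slopes 20 degrees, falling to the front, between the cheeks. The slot runs along y at x +30; its rim is 184 high
- shade (a joint): browning slide in m: 0 = pale, left end; 0.060 = dark, right end. Moves along the toaster's -y, needs about 1.2 N plus 4 N per m/s and stays where it is left; hard stops at both ends. Starts between 0 and 0.015
- shade_top (a point): centre of the top of the browning slide's grey tab, on the right half of the panel below a row of marks that grow longer towards dark. Tab: 12 wide along the toaster's y, 24 up the slope, standing 18 out of the panel; the point moves with it. The clear panel between the tab's left face and the nearest key is at least 64 wide
- lever (a joint): lever and bread carriage, m down from the top: 0 = up, 0.046 = bottom stop. A spring pushes it up: 1 to 3 N to push, rising to about 7 N between 0.028 and 0.036 to pass a spring catch. Past 0.036 it is caught and, let go, rests at about 0.044; let go earlier it rises again. It carries the slices
- lever_top (a point): centre of the top face of the lever's black thumb piece, 34 (toaster x) x 26 (toaster y) x 13 high, outside the toaster's right (-y) end: at x +30, y -204, z 158 of the toaster when up, reaching from 11 to 37 mm out from the cheek. It moves straight down with the lever
- frost_key (a joint): snowflake key, in metres pressed along its axis (square to the sloping panel): 0 = out, 0.005 = fully in; springs back. 1 N starts it, 3.5 N holds it fully in. Pressed 0.003 or more counts as a tap
- frost_key_top (a point): centre of the top of the round snowflake key, 25 in diameter, standing 9 out of the sloping panel; the middle one of three equal grey keys in a row on the left half of the panel, 45 mm apart along the toaster's y, marked with a raised six-armed snowflake
- stop_key (a joint): key with a raised diagonal cross (stop), left-hand of the three; same size and travel; leave alone
- warm_key (a joint): key with three raised parallel bars (warm up), right-hand of the three, nearest the browning slide; same size and travel; leave alone
- slice_1_mid (a point): middle of the left-hand slice of bread, 105 wide x 100 high x 16 thick, loose on the carriage in the slot; z axis up. Its top stands 45 mm above the slot at the start and about level with the slot once the lever is down
- slice_2_mid (a point): middle of the right-hand slice of bread, the same
- mug: blue spotted mug, 92 wide (124 over the handle) x 93 high, near the toaster; origin at the centre of its underside; leave alone
- salt_mill: small mill with a domed cap, 44 wide x 90 high, near the toaster; origin at the centre of its underside; leave alone
- jam_pot: low round pot with a lid, 63 wide x 34 high, near the toaster; origin at the centre of its underside; leave alone
Not all that is in view belongs to the job. Leave any blue or green look-alike of the part that bears slice_1_mid alone. Leave any blue look-alike of the part that bears slice_2_mid alone.

How it is judged (in metres and radians):
On the way, in this order (a step that is already met when the one before it is completed fails the run):
1. the browning slide is at its dark end (value of joint shade above 0.055 m), for 0.1 s.
2. the lever is down and caught (value of joint lever above 0.041 m and value of joint shade above 0.055 m), for 0.2 s.
3. the snowflake key is pressed in (value of joint frost_key above 0.003 m and value of joint lever above 0.041 m), for 0.04 s.
At the end, for the whole second after the job is handed in: the browning slide is within 5 mm of its dark end, the lever is caught (at least 41 mm down) with both slices sunk in the slot, the snowflake key has sprung back out, and mug, mill and pot stand upright where they were (all of step 2 and value of joint frost_key below 0.001 m and z of each of slice_1_mid, slice_2_mid in the frame of toaster below 0.142 m and angle between each of mug, salt_mill, jam_pot's own z axis and vertical below 0.1 rad); the robot touches nothing.
It fails at once if the snowflake key is pressed while the lever is up (value of joint frost_key above 0.002 m and value of joint lever below 0.036 m).
It fails at once if the stop key or the warm-up key is pressed (value of joint any of stop_key, warm_key above 0.002 m).
It fails at once if the toaster is pressed with more than 30 N (contact force between any of the fingers, the arm and toaster above 30 N).
It fails at once if a slice is lifted (z of any of slice_1_mid, slice_2_mid in the frame of toaster above 0.195 m).
It fails at once if mug, mill or pot is moved more than 20 mm (distance of any of mug, salt_mill, jam_pot from where it was at the start of the episode above 0.02 m).
It also fails if it takes over 48 s, if anything falls off the work surface, if the arm or the gripper's body presses on something with over 40 N, if the wrist force passes 120 N, or if a joint passes its speed limit or range.

## Working session

There is one attempt and no reset: what is moved stays moved. The work goes in short steps, Python scripts to look and compute and a tool call to move; the robot and the scene stay as the last step left them, time stands still between calls to the robot, and variables do not carry over. Pictures are saved under pics/ and viewed, about 8 in all and at most 12, crops included, and the job is handed in when it is done.

Besides the shell and the picture viewer there is one more tool, called after "Emit:" as name(argument=value, ...), one argument or row to a line, values as JSON. drive_tool: Moves the arm, as the interface text tells. Its arguments: {"type":"object","properties":{"motion":{"type":"array"},"grip":{"type":"number"}},"required":["motion"]}

```bash
mkdir -p pics
python3 - <<'E'
from bench import arm
import cv2,numpy as np
s=arm.read_state();print(s)
for n in("side","top"):
    im=arm.get_image(n);cv2.imwrite(f"pics/{n}0.png",im[:,:,::-1])
for n in("side","top","wrist"): print(n,arm.calibration(n))
E
```

```text
{'clock': 0.0, 'joints': array([ 1.44161530e+00,  3.85592844e-01,  6.62025837e-03, -5.31734290e-04,
       -1.19402763e+00, -2.58592788e-01]), 'joint_vel': array([-0.00075934,  0.00015275,  0.00032358,  0.00117615,  0.00106435,
       -0.00146368]), 'joint_efforts': array([-1.36048733e-03, -3.92286301e+01,  1.88397181e+01,  4.18610215e+00,
       -4.68559083e-03, -6.92123393e-06]), 'position': array([236.08560793, 578.05091175, 230.19266375]), 'ee_rot': array([-0.69371974,  0.13709822,  0.69396771,  0.1355205 ]), 'contact_force': array([ 0.64649253,  0.77291642, -0.1834792 ]), 'wrist_torque': array([-0.00957653, -0.00893188, -0.00075969]), 'gripper_width': 85.23702115013188}
side {'K': array([[621.1028256 ,   0.        , 321.70562297],
       [  0.        , 621.1028256 , 230.14818437],
       [  0.        ,   0.        ,   1.        ]]), 'distortion': array([-0.06835379,  0.        ,  0.        ,  0.        ,  0.        ]), 'eye': array([-564.37917505, -123.63118418, 1162.03701317]), 'attitude': array([ 0.29515596, -0.25253589, -0.58249377,  0.71400952])}
top {'K': array([[457.514535
[... 264 characters left out ...]
411, 1343.72775862]), 'attitude': array([ 0.03858846, -0.03753373, -0.70433785,  0.70782084])}
wrist {'K': array([[348.17553759,   0.        , 321.6135998 ],
       [  0.        , 348.17553759, 239.08416416],
       [  0.        ,   0.        ,   1.        ]]), 'distortion': array([-0.0577957,  0.       ,  0.       ,  0.       ,  0.       ]), 'T_tool_cam': array([[-6.19395408e-04,  2.66119531e-01, -9.63939838e-01,
        -1.43127050e+02],
       [ 9.99999560e-01, -5.14502242e-04, -7.84607297e-04,
        -7.29789348e-01],
       [-7.04748534e-04, -9.63939900e-01, -2.66119095e-01,
        -6.62932386e+01],
       [ 0.00000000e+00,  0.00000000e+00,  0.00000000e+00,
         1.00000000e+00]])}
```

View pics/side0.png

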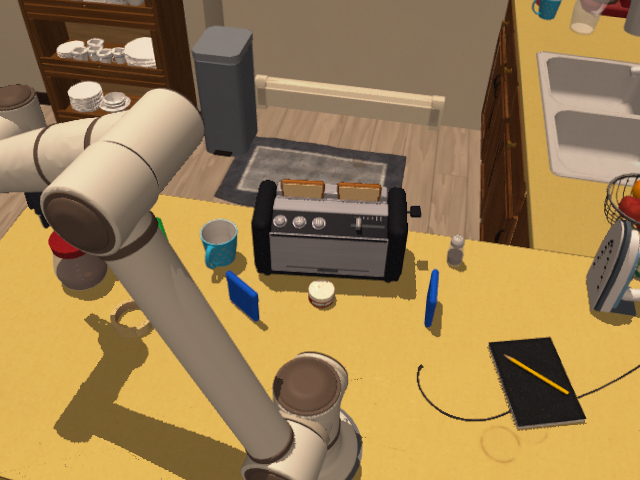

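View pics/top0.png

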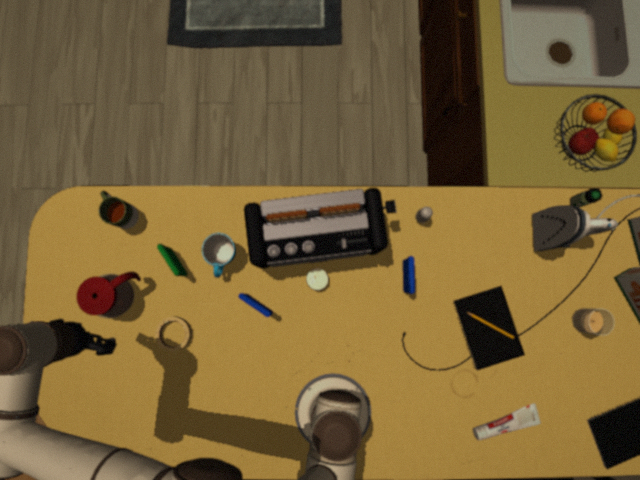

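Both pictures show the toaster: side around (330,235), top around (316,228). The mug, pot and mill are beside it, and the blue and green boards are look-alikes. I'll enlarge the toaster in both.

Run:
```python
import cv2
a=cv2.imread("pics/side0.png")[170:290,240:430];cv2.imwrite("pics/sc.png",cv2.resize(a,None,fx=4,fy=4,interpolation=cv2.INTER_CUBIC))
a=cv2.imread("pics/top0.png")[180:280,235:435];cv2.imwrite("pics/tc.png",cv2.resize(a,None,fx=4,fy=4,interpolation=cv2.INTER_CUBIC))
```

```text
(no output)
```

View pics/sc.png

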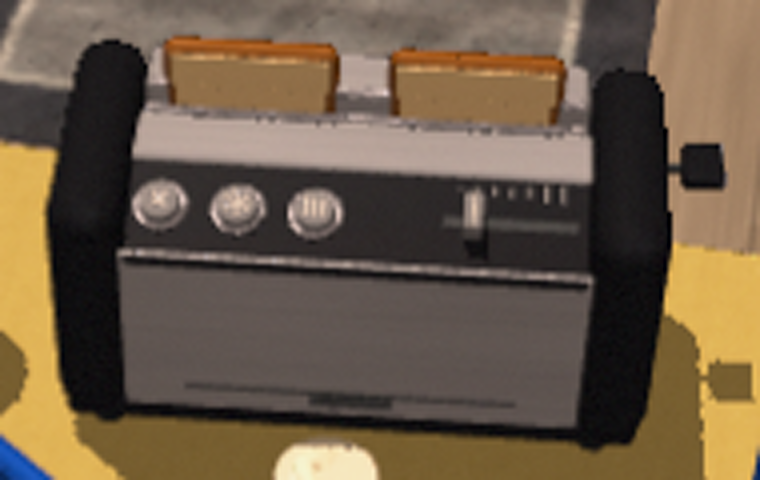

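View pics/tc.png

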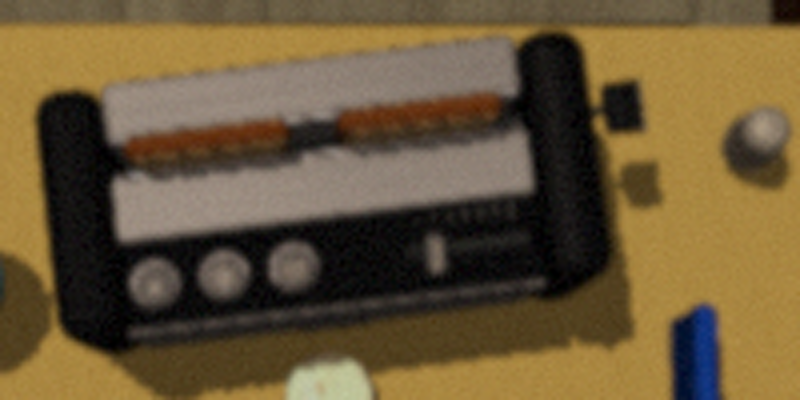

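Keys left to right in the side crop: (159,203) cross, (238,208) snowflake, (314,213) bars. The middle one is six-armed, so it is the frost key. The slide tab is at (474,210) and the lever at (702,153). In the top crop they are at (155,283), (224,275), (294,266), (435,253) and (622,102).

```bash
cat > h.py <<'E'
import numpy as np,cv2
from scipy.spatial.transform import Rotation as R
from bench import arm
def cam(n,state=None):
    c=arm.calibration(n)
    if n=="wrist":
        T=c["T_tool_cam"];Rt=R.from_quat(state["ee_rot"]).as_matrix()
        return c["K"],c["distortion"],Rt@T[:3,:3],Rt@T[:3,3]+state["position"]
    return c["K"],c["distortion"],R.from_quat(c["attitude"]).as_matrix(),c["eye"]
F=np.diag([1.,-1,-1])
def proj(c,P):
    K,d,A,e=c;q=((np.atleast_2d(P)-e)@A)@F
    return cv2.projectPoints(q,np.zeros(3),np.zeros(3),K,d)[0].reshape(-1,2)
E
cat > fit.py <<'E'
from h import *
from scipy.optimize import least_squares
S=np.array([[159,203],[238,208],[314,213],[474,208],[702,153]])/4+[240,170]
T=np.array([[155,283],[224,275],[294,266],[435,252],[622,102]])/4+[235,180]
cs,ct=cam("side"),cam("top")
P=[]
for s,t in zip(S,T):
    r=least_squares(lambda p:np.r_[(proj(cs,p)-s).ravel(),(proj(ct,p)-t).ravel()],[600,50,150]);P.append(r.x);print(r.x.round(1),(r.fun).round(1))
sl=np.deg2rad(20)
def model(v):
    x,y,th,yk,ys,u,us=v
    up=np.array([np.cos(sl),0,np.sin(sl)]);n=np.array([-np.sin(sl),0,np.cos(sl)]);c=np.array([-50,0,170.])
    L=[c+up*u+n*9+[0,yk+d,0] for d in(45,0,-45)]+[c+up*us+n*18+[0,ys,0],[30,-204,158]]
    return np.array(L)@R.from_euler('z',th).as_matrix().T+[x,y,0]
r=least_squares(lambda v:np.r_[(proj(cs,model(v))-S).ravel(),(proj(ct,model(v))-T).ravel()],[600,50,0,70,-70,0,0],x_scale=[10,10,.1,10,10,10,10])
print(r.x.round(3),np.abs(r.fun).max(),r.fun.round(1));print(model(r.x).round(1))
E
python3 fit.py
```

```text
[446.5 158.4 170.2] [ 0.  0. -0.  0.]
[452.  113.3 170.1] [-0.2 -0.   0.3 -0. ]
[458.   68.9 169.5] [ 0.  0. -0.  0.]
[466.  -22.  184.2] [-0.3  0.   0.3 -0.1]
[ 568.8 -146.9  159.6] [-0.2  0.   0.2 -0. ]
[ 5.23397e+02  5.37820e+01  8.30000e-02  6.52330e+01 -7.07040e+01
 -1.55540e+01 -7.83600e+00] 1.2956152254616882 [ 0.2 -1.  -0.3 -0.5 -0.  -0.  -0.3  0.  -0.2  0.1  0.  -0.2  0.2  0.4
  0.2  1.3  0.3 -0.1  0.2 -0.5]
[[ 446.8  158.   173.1]
 [ 450.5  113.2  173.1]
 [ 454.3   68.3  173.1]
 [ 466.   -22.   184.2]
 [ 570.3 -147.   158. ]]
```

Run:
```python
from h import *
s=arm.read_state();print(R.from_quat(s["ee_rot"]).as_matrix().round(3))
ct,cs=cam("top"),cam("side")
from scipy.optimize import least_squares
# yaw from steel edges in the top view at given heights
for a,b,z in(((118,240),(533,190),184),((105,88),(520,38),186),((130,330),(545,285),152)):
    P=[least_squares(lambda p:(proj(ct,[p[0],p[1],z])-np.array(q)/4-[235,180]).ravel(),[500,0]).x for q in(a,b)]
    d=P[1]-P[0];print(P[0].round(1),P[1].round(1),np.arctan2(d[0],-d[1]).round(3),np.hypot(*d).round(1))
for q,z in(((765,120),88),((330,375),34)): print(least_squares(lambda p:(proj(ct,[p[0],p[1],z])-np.array(q)/4-[235,180]).ravel(),[500,0]).x.round())
```

```text
[[-0.001 -0.378 -0.926]
 [-0.002 -0.926  0.378]
 [-1.     0.002 -0.   ]]
[472.6 181.2] [506.2 -84.1] 0.126 267.4
[570.9 191. ] [605.  -76.4] 0.127 269.6
[417.3 175.8] [448.2 -95.4] 0.113 272.9
[ 571. -259.]
[394.  44.]
```

Emit:
drive_tool(
  motion=[
    [-20, 0, 0, -5.9],
    [-20, 0, 0, -5.9],
    [-20, 0, 0, -5.9],
    [-20, 0, 0, -5.9],
    [-20, 0, 0, -5.7],
    [0, 30, -8, 0],
    [0, 36, -10, 0],
    [0, 36, -10, 0],
    [0, 36, -10, 0],
    [0, 36, -10, 0],
  ],
  grip=0,
)

```text
clock: 0.93
position: [305.5, 409.9, 330.8]
ee_rot: [-0.706, -0.044, 0.706, -0.044]
contact_force: [1.1, 0.5, 0.1]
gripper_width: 0.2
```

Emit:
drive_tool(
  motion=[
    [0, 38, -11, 0],
    [0, 38, -11, 0],
    [0, 38, -11, 0],
    [0, 38, -11, 0],
    [0, 38, -11, 0],
    [0, 38, -11, 0],
    [0, 38, -11, 0],
    [0, 38, -11, 0],
    [0, 38, -11, 0],
    [0, 38, -11, 0],
  ],
)

```text
clock: 1.77
position: [461.4, 46.3, 331.2]
ee_rot: [-0.706, -0.044, 0.706, -0.044]
contact_force: [0.9, 0.8, 0.7]
gripper_width: -0.2
```

Emit:
drive_tool(
  motion=[
    [0, 0, 0, 0],
    [0, 0, 0, 0],
  ],
)

```text
clock: 1.93
position: [461.5, 46.3, 330.7]
ee_rot: [-0.705, -0.042, 0.706, -0.042]
contact_force: [0.0, 0.3, -1.0]
gripper_width: 0.1
```

Run:
```python
from h import *
import json
s=arm.read_state();im=arm.get_image("wrist")
json.dump({k:np.array(s[k]).tolist() for k in("position","ee_rot")},open("w1.json","w"));print(s["position"],s["ee_rot"],s["contact_force"],s["joints"])
cv2.imwrite("pics/w1.png",im[:,:,::-1])
```

```text
[461.52028926  46.31353586 330.65623784] [-0.70535769 -0.04188155  0.70636385 -0.04203061] [ 0.01859955  0.34972058 -1.04573271] [ 4.51500391e-01  4.48032996e-02 -1.86074640e-01 -3.58368309e-04
 -1.34131388e+00  1.23811718e+00]
```

View pics/w1.png

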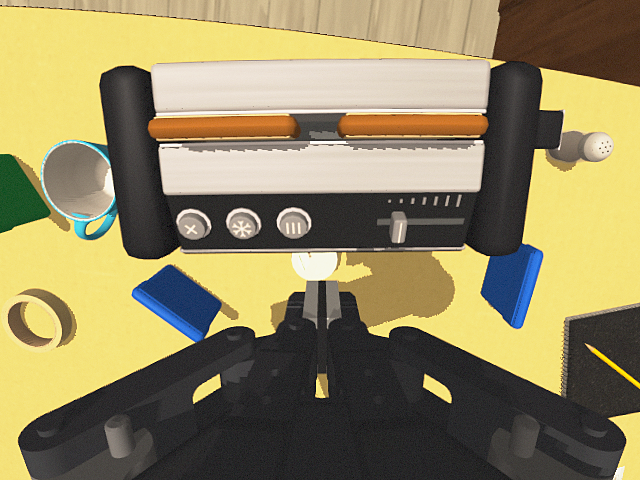

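The wrist view shows the cross at (191,225), snowflake at (242,225), bars at (293,225), tab at (399,228) and lever at (549,129). I'll enlarge the panel once, to confirm the snowflake and get the tab outline.

Run:
```python
import cv2
a=cv2.imread("pics/w1.png")[100:260,165:565];cv2.imwrite("pics/w1c.png",cv2.resize(a,None,fx=2,fy=2,interpolation=cv2.INTER_CUBIC))
```

```text
(no output)
```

View pics/w1c.png

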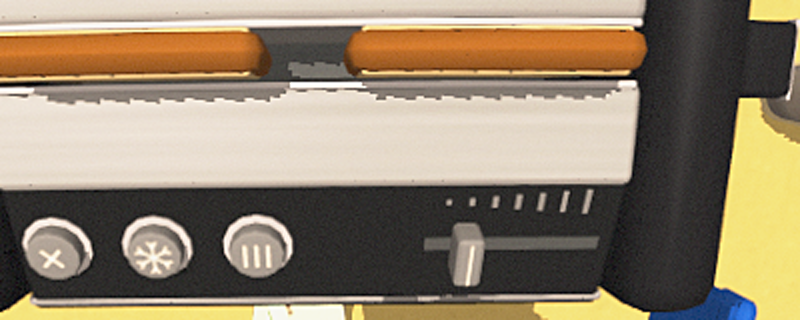

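```bash
cat > fit2.py <<'E'
from h import *
import json
from scipy.optimize import least_squares
w=json.load(open("w1.json"));cw=cam("wrist",{k:np.array(v) for k,v in w.items()});cs,ct=cam("side"),cam("top")
S=np.array([[159,203],[238,208],[314,213],[474,208],[702,153]])/4+[240,170]
T=np.array([[155,283],[224,275],[294,266],[435,252],[622,102]])/4+[235,180]
W=np.array([[53,258],[155,258],[257,256],[470,263],[795,60]])/2+[165,100]
sl=np.deg2rad(20);up=np.array([np.cos(sl),0,np.sin(sl)]);n=np.array([-np.sin(sl),0,np.cos(sl)])
def model(v):
    x,y,th,yk,ys,u,us,dz=v;c=np.array([-50,0,170.+dz])
    L=[c+up*u+n*9+[0,yk+d,0] for d in(45,0,-45)]+[c+up*us+n*18+[0,ys,0],[30,-204,158+dz],[30,-217,158+dz]]
    return np.array(L)@R.from_euler('z',th).as_matrix().T+[x,y,0]
def f(v):
    M=model(v)
    return np.r_[(proj(cs,M[:5])-S).ravel(),(proj(ct,M[:5])-T).ravel(),(proj(cw,M[[0,1,2,3,5]])-W).ravel()*.7,(v[2]-.124)/.005,v[7]/1.5]
r=least_squares(f,[520,55,.12,70,-70,0,0,0],x_scale=[10,10,.1,10,10,10,10,1])
print(r.x.round(3));print(r.fun.round(1));print(model(r.x).round(1))
P=[]
for i in range(4):
    q=least_squares(lambda p:np.r_[(proj(cs,p)-S[i]).ravel(),(proj(ct,p)-T[i]).ravel(),(proj(cw,p)-W[i]).ravel()],[450,50,170]);print(q.x.round(1),q.fun.round(1))
E
python3 fit2.py
```

```text
[ 5.11736e+02  5.32320e+01  1.23000e-01  6.88330e+01 -6.74150e+01
 -2.98700e+00 -6.38000e-01 -3.42000e-01]
[-0.9 -1.  -1.2 -1.1 -0.8 -1.1 -0.9 -0.1 -1.   1.1 -0.6  1.4 -0.4  1.3
 -0.5  1.5 -0.2  0.7 -0.4  0.9  1.1 -0.4  0.8 -0.6  0.9 -0.   0.6 -0.3
  0.8 -0.7 -0.1 -0.2]
[[ 442.3  159.3  177.1]
 [ 447.8  114.7  177.1]
 [ 453.3   70.   177.1]
 [ 463.7  -20.7  186.4]
 [ 566.6 -145.5  157.7]
 [ 568.2 -158.4  157.7]]
[442.1 159.7 177.9] [-1.1 -1.3 -0.8  1.4  0.8 -0.3]
[447.4 114.9 177.3] [-1.4 -1.  -0.5  1.5  0.8 -0.3]
[453.2  70.5 175.8] [-1.  -0.7 -0.7  1.6  0.7 -0.4]
[463.5 -20.4 186.3] [-1.1 -0.  -0.3  0.8  0.5 -0.2]
```

Emit:
drive_tool(
  motion=[
    [10, 19, 5, 0],
    [20, 18, 4, 0],
    [35, 0, 0, 0],
    [35, 0, 0, 0],
    [25, 0, 0, 0],
    [10, 0, 0, 0],
    [0, 0, 0, 0],
    [0, 0, 0, 0],
  ],
)

```text
clock: 2.65
position: [457.0, 11.6, 196.3]
ee_rot: [-0.705, -0.044, 0.706, -0.045]
contact_force: [0.7, 0.2, -0.1]
gripper_width: 0.2
```

Emit:
drive_tool(
  motion=[
    [12, 0, 0, 0],
    [6, 0, 0, 0],
    [0, 0, 0, 0],
  ],
)

```text
clock: 2.9
position: [456.7, 11.0, 178.2]
ee_rot: [-0.706, -0.044, 0.706, -0.044]
contact_force: [-0.2, -0.4, 0.5]
gripper_width: -0.2
```

Run:
```python
from h import *
s=arm.read_state();im=arm.get_image("wrist");print(s["position"],s["contact_force"])
cv2.imwrite("pics/w2.png",im[:,:,::-1])
```

```text
[456.72051795  10.99181982 178.21404436] [-0.19848157 -0.3507002   0.45383916]
```

View pics/w2.png

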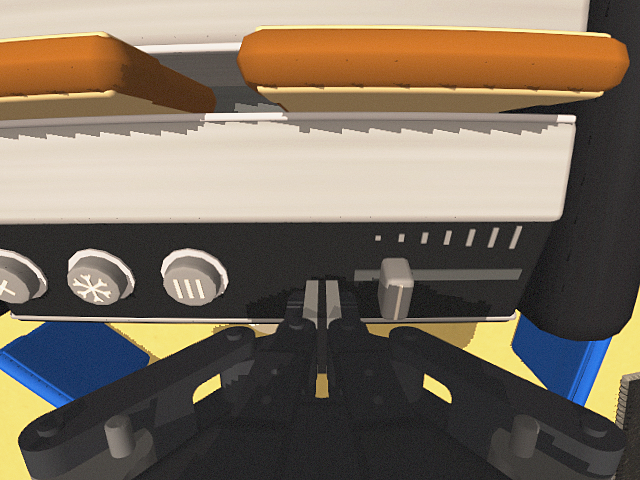

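The fingertip (322,285) sits left of the tab (397,290), level with it and clear of the keys. Now I push right.

Emit:
drive_tool(
  motion=[
    [0, 8, 0, 0],
    [0, 8, 0, 0],
    [0, 8, 0, 0],
    [0, 8, 0, 0],
    [0, 8, 0, 0],
    [0, 8, 0, 0],
    [0, 6, 0, 0],
    [0, 2, 0, 0],
  ],
)

```text
clock: 3.62
position: [464.1, -46.2, 178.4]
ee_rot: [0.706, 0.043, -0.706, 0.043]
contact_force: [-0.3, 1.4, 1.7]
gripper_width: 0.0
```

Emit:
drive_tool(
  motion=[
    [0, 3, 0, 0],
    [0, 2, 0, 0],
    [0, 2, 0, 0],
    [0, 0, 0, 0],
  ],
)

```text
clock: 3.95
position: [464.6, -52.3, 178.2]
ee_rot: [-0.706, -0.044, 0.706, -0.044]
contact_force: [0.8, 0.3, -0.6]
gripper_width: -0.2
```

Emit:
drive_tool(
  motion=[
    [0, 2, 0, 0],
    [0, 2, 0, 0],
    [0, 1, 0, 0],
    [0, 0, 0, 0],
  ],
)

```text
clock: 4.28
position: [465.1, -55.0, 178.1]
ee_rot: [0.706, 0.045, -0.706, 0.042]
contact_force: [-2.9, 12.1, 2.6]
gripper_width: 0.0
```

Emit:
drive_tool(
  motion=[
    [0, 2, 0, 0],
    [0, 1, 0, 0],
    [0, 0, 0, 0],
  ],
)

```text
clock: 4.53
position: [465.3, -55.6, 178.0]
ee_rot: [0.706, 0.046, -0.706, 0.041]
contact_force: [-6.0, 21.6, 5.7]
gripper_width: 0.1
```

Emit:
drive_tool(
  motion=[
    [0, -5, 0, 0],
    [0, -5, 0, 0],
    [-30, 0, 0, 0],
    [-40, 0, 0, 0],
    [-40, 0, 0, 0],
    [-10, 25, -18, 7],
    [0, 35, -25, 7],
    [0, 30, -20, 7],
    [0, 0, 0, 7],
    [0, 0, 0, 0],
  ],
)

```text
clock: 5.37
position: [525.9, -140.5, 296.9]
ee_rot: [-0.694, 0.131, 0.696, 0.13]
contact_force: [0.2, 1.0, -0.2]
gripper_width: -0.1
```

Emit:
drive_tool(
  motion=[
    [0, 0, 0, 7],
    [0, 0, 0, 7],
    [0, 0, 0, 7],
    [0, 0, 0, 7],
    [0, 0, 0, 7],
    [0, 0, 0, 7],
    [0, 0, 0, 7],
    [0, 0, 0, 7],
    [0, 0, 0, 6],
    [0, 0, 0, 0],
  ],
)

```text
clock: 6.2
position: [525.3, -138.2, 298.2]
ee_rot: [-0.53, 0.468, 0.531, 0.467]
contact_force: [-0.9, 0.1, -0.3]
gripper_width: -0.2
```

Run:
```python
from h import *
s=arm.read_state();im=arm.get_image("wrist");print(s["position"],s["contact_force"],s["joints"]);print(R.from_quat(s["ee_rot"]).as_matrix().round(3))
cv2.imwrite("pics/w3.png",im[:,:,::-1])
d=np.array([568.2,-159.4,180])-s["position"];print(d@R.from_quat(s["ee_rot"]).as_matrix())
```

```text
[ 525.25427414 -138.17160063  298.16463637] [-0.8837785   0.06020265 -0.25629134] [ 4.15107927e-02  2.03867660e-01 -7.95801263e-02  1.75010641e-04
 -1.28828110e+00  8.42427774e-02]
[[-0.001 -0.992 -0.125]
 [-0.    -0.125  0.992]
 [-1.     0.001 -0.   ]]
[118.12925463 -40.05425193 -26.43856464]
```

View pics/w3.png

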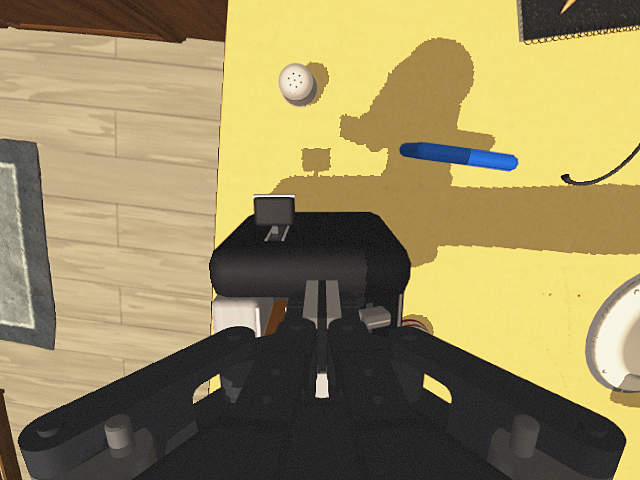

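The lever thumb's top face is at about (275,211), and the mill at (297,84) is well clear. I'll check that against the model.

Run:
```python
from h import *
s=arm.read_state();c=cam("wrist",s)
print(proj(c,[[566.6,-145.5,157.7],[568.2,-158.4,157.7],[565,-132.6,157.7]]))
```

```text
[[272.39722188 210.54806656]
 [271.92856129 194.89732419]
 [272.86639132 225.84786001]]
```

Emit:
drive_tool(
  motion=[
    [0, -20, -13, 0],
    [10, -20, -13, 0],
    [35, 0, 0, 0],
    [35, 0, 0, 0],
    [25, 0, 0, 0],
    [10, 0, 0, 0],
    [0, 0, 0, 0],
  ],
)

```text
clock: 6.83
position: [567.2, -159.3, 180.6]
ee_rot: [-0.529, 0.469, 0.532, 0.466]
contact_force: [-0.0, 0.1, 0.6]
gripper_width: -0.2
```

Emit:
drive_tool(
  motion=[
    [14, 0, 0, 0],
    [5, 0, 0, 0],
    [5, 0, 0, 0],
    [5, 0, 0, 0],
    [5, 0, 0, 0],
    [0, 0, 0, 0],
  ],
)

```text
clock: 7.33
position: [569.2, -159.6, 149.4]
ee_rot: [0.53, -0.468, -0.53, -0.468]
contact_force: [1.0, 1.1, 0.8]
gripper_width: -0.3
```

Emit:
drive_tool(
  motion=[
    [5, 0, 0, 0],
    [5, 0, 0, 0],
    [5, 0, 0, 0],
    [4, 0, 0, 0],
    [3, 0, 0, 0],
    [0, 0, 0, 0],
  ],
)

```text
clock: 7.83
position: [569.7, -159.7, 127.5]
ee_rot: [0.531, -0.468, -0.53, -0.468]
contact_force: [1.3, 0.6, 5.6]
gripper_width: -0.3
```

Emit:
drive_tool(
  motion=[
    [3, 0, 0, 0],
    [3, 0, 0, 0],
    [2, 0, 0, 0],
    [1, 0, 0, 0],
    [0, 0, 0, 0],
  ],
)

```text
clock: 8.25
position: [567.6, -159.4, 117.0]
ee_rot: [-0.529, 0.469, 0.531, 0.468]
contact_force: [0.2, -0.4, -0.9]
gripper_width: -0.1
```

Emit:
drive_tool(
  motion=[
    [-10, 0, 0, 0],
    [-35, 0, 0, 0],
    [-40, 0, 0, 0],
    [-40, 0, 0, 0],
    [-30, 10, 30, 0],
    [0, 14, 40, 0],
    [0, 14, 40, 0],
    [0, 14, 40, 0],
    [0, 14, 40, 0],
    [0, 10, 35, 0],
  ],
)

```text
clock: 9.08
position: [465.5, 51.8, 272.7]
ee_rot: [-0.53, 0.468, 0.53, 0.468]
contact_force: [0.3, 0.7, 0.3]
gripper_width: -0.1
```

Emit:
drive_tool(
  motion=[
    [0, 5, 30, 0],
    [0, 4, 20, 0],
    [0, 0, 10, 0],
    [0, 0, 0, 0],
    [0, 0, 0, 0],
  ],
)

```text
clock: 9.5
position: [451.2, 108.9, 272.2]
ee_rot: [0.53, -0.468, -0.53, -0.468]
contact_force: [0.2, -0.1, -0.2]
gripper_width: -0.1
```

Run:
```python
from h import *
s=arm.read_state();im=arm.get_image("wrist");sd=arm.get_image("side");print(s["position"],s["contact_force"])
a=cv2.resize(im[60:340,160:520],None,fx=1.5,fy=1.5);b=cv2.resize(sd[165:290,240:430],(540,355),interpolation=cv2.INTER_CUBIC)
cv2.imwrite("pics/w4.png",np.vstack([a,b])[:600*2:,:,::-1][:775])
cv2.imwrite("pics/w4.png",cv2.resize(np.vstack([a,b])[:,:,::-1],None,fx=.76,fy=.76,interpolation=cv2.INTER_AREA))
d=np.array([447.8,114.7,190])-s["position"];print(d@R.from_quat(s["ee_rot"]).as_matrix())
```

```text
[451.22203516 108.89121946 272.20791892] [ 0.15994957 -0.05122336 -0.15176781]
[82.20714193  2.65909573  6.20557939]
```

View pics/w4.png

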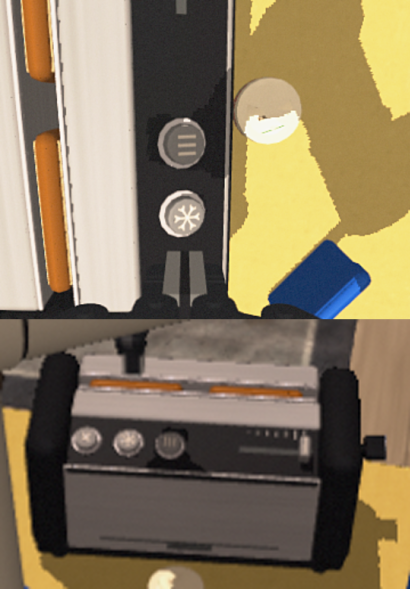

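The lever is down, the bread is level with the slot and the tab is at the right end. The snowflake is at (186,216) in this composite, with the bars key next to it. I'll compare with the model's prediction.

Run:
```python
from h import *
s=arm.read_state();c=cam("wrist",s)
p=proj(c,[[447.8,114.7,177.1],[453.3,70,177.1]]);print((p-[160,60])*1.5*.76)
```

```text
[[187.50809589 215.92366368]
 [187.72321295 143.85419094]]
```

Emit:
drive_tool(
  motion=[
    [25, 5, 6, 0],
    [30, 0, 0, 0],
    [20, 0, 0, 0],
    [7, 0, 0, 0],
    [0, 0, 0, 0],
    [0, 0, 0, 0],
  ],
)

```text
clock: 10.1
position: [446.5, 113.9, 190.7]
ee_rot: [0.53, -0.468, -0.529, -0.469]
contact_force: [-0.3, 0.8, 0.3]
gripper_width: -0.1
```

Emit:
drive_tool(
  motion=[
    [4, 0, 0, 0],
    [3, 0, 0, 0],
    [2, 0, 0, 0],
    [1, 0, 0, 0],
    [1, 0, 0, 0],
    [0, 0, 0, 0],
  ],
)

```text
clock: 10.6
position: [445.8, 114.4, 179.3]
ee_rot: [0.53, -0.468, -0.53, -0.468]
contact_force: [-0.9, 0.3, 0.9]
gripper_width: -0.4
```

Emit:
drive_tool(
  motion=[
    [1, 0, 0, 0],
    [1, 0, 0, 0],
    [0, 0, 0, 0],
  ],
)

```text
clock: 10.85
position: [446.1, 114.5, 177.3]
ee_rot: [0.53, -0.468, -0.53, -0.469]
contact_force: [0.9, -0.1, 1.2]
gripper_width: -0.1
```

Emit:
drive_tool(
  motion=[
    [1, 0, 0, 0],
    [1, 0, 0, 0],
    [0, 0, 0, 0],
  ],
)

```text
clock: 11.1
position: [446.0, 114.5, 175.2]
ee_rot: [0.53, -0.468, -0.53, -0.469]
contact_force: [0.8, 0.9, 3.8]
gripper_width: -0.1
```

Emit:
drive_tool(
  motion=[
    [1, 0, 0, 0],
    [1, 0, 0, 0],
    [0, 0, 0, 0],
  ],
)

```text
clock: 11.35
position: [446.2, 114.5, 174.0]
ee_rot: [0.53, -0.468, -0.53, -0.469]
contact_force: [-0.7, 0.2, 8.6]
gripper_width: 0.1
```

8.6 N after about 5 mm of travel means the key is fully in. Now I lift off and check.

Emit:
drive_tool(
  motion=[
    [-5, 0, 0, 0],
    [-20, 0, 0, 0],
    [-40, 0, 0, 0],
    [-40, 0, 0, 0],
    [-30, 0, -30, 0],
    [0, 0, -40, 0],
    [0, 0, -30, 0],
    [0, 0, 0, 0],
    [0, 0, 0, 0],
  ],
)

```text
clock: 12.1
position: [456.9, 14.3, 306.5]
ee_rot: [-0.528, 0.47, 0.53, 0.468]
contact_force: [-0.2, 0.3, -0.5]
gripper_width: 0.3
```

Run:
```python
from h import *
s=arm.read_state();print(s["position"],s["contact_force"])
sd=arm.get_image("side");tp=arm.get_image("top")
a=cv2.resize(sd[165:315,190:480],(580,300),interpolation=cv2.INTER_CUBIC);b=cv2.resize(tp[175:315,190:480],(580,280),interpolation=cv2.INTER_CUBIC)
cv2.imwrite("pics/end.png",np.vstack([a,b])[:,:,::-1])
```

```text
[456.94208945  14.30852019 306.54507377] [-0.15808428  0.32970597 -0.52365681]
```

View pics/end.png

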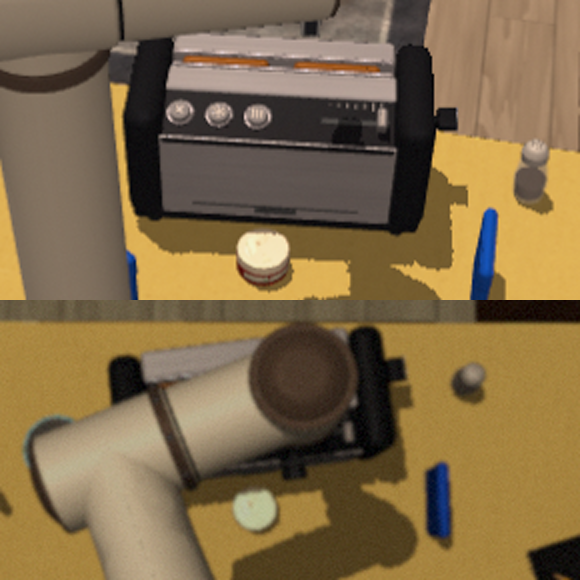

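```bash
python3 -c "
from bench import arm
print(arm.job_done())"
```

```text
the job is handed in; nothing more can be done
None
```

I ran all three steps in the required order with closed fingertips and handed the job in at about 12 s. No verdict was reported.

- **Browning slide:** I pushed it right until it hit its stop. The force rose to about 22 N there, under the 30 N limit but more than the light touch you asked for.
- **Lever:** I pushed it about 41 mm down. The force peaked near 5.6 N, then fell to zero past the catch.
- **Snowflake key:** It took about 5 mm of travel and 8.6 N to reach its stop, and then I lifted off.

The last side and top pictures show:
- The tab is at the dark end and the lever is down.
- Both slices are level with the slot.
- The keys look sprung back out.
- The mill and pot are standing where they were.

The arm mostly hid the mug in those pictures, so I did not check it, but the tool went nowhere near it after the start. The arm was clear of everything, with no contact force. No check failed.

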